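Shut off the fuel gas and hang the tag

TASK

Shut down the fuel gas: first swing the red lever fully closed, across its pipe and against its stop. Then hang the yellow tag by its hole on the peg of that same red-lever station, so that it hangs freely. Leave the blue air valve as it is, and do not disturb the beaker, jar or lamp.

Things in the scene. Friction and masses are not known exactly. Their poses are not given: they have to be found in the camera images.
- fuel_lever (a joint): angle of the red fuel gas lever: 1.57 = open (lever points from the valve straight at the front, the valve plate's -x side), 0 = fully closed against its stop (lever points to the plate's +y side, away from the peg). It closes clockwise seen from above, turns with light friction (about 1.5 N at the tip) and stays where it is left
- fuel_axis (a point): point on the vertical turning axis of the red fuel gas lever, at mid height of the lever bar, 55 mm above the bench. It is fixed to the valve plate and shows the plate's directions: -x is the front (towards the robot give or take some yaw), y runs along the plate's 260 mm length. The beige plate is 80 x 260 x 12 mm, its centre 50 mm to -y and 10 mm to +x of this axis. The round brass valve body under the lever has radius 16 mm
- fuel_tip (a point): point on the red lever bar 80 mm from the turning axis (the bar ends at 90 mm; it is 14 mm wide, 10 mm thick, its underside 50 mm and its top 60 mm above the bench, with free space below down to the plate's top at 12 mm)
- fuel_peg: bare steel peg of the fuel gas station, 10 mm thick, round-ended, sloping 45 degrees upward and to the front of its plate. Origin on its axis at the front face of the upright that carries it, 150 mm above the bench; its own z axis runs along the peg towards its free end at z = 65 mm. The upright is an aluminium bar 26 mm wide and 16 mm thick that rises to 170 mm; seen from the valve axis the origin lies 140 mm to the plate's -y and 22 mm to its +x
- air_lever (a joint): angle of the blue air lever: 1.57 = open (lever points from the valve straight at the front, the valve plate's -x side), 0 = fully closed against its stop (lever points to the plate's +y side, away from the peg). It closes clockwise seen from above, turns with light friction (about 1.5 N at the tip) and stays where it is left
- air_axis (a point): point on the vertical turning axis of the blue air lever, at mid height of the lever bar, 55 mm above the bench. It is fixed to the valve plate and shows the plate's directions: -x is the front (towards the robot give or take some yaw), y runs along the plate's 260 mm length. The beige plate is 80 x 260 x 12 mm, its centre 50 mm to -y and 10 mm to +x of this axis. The round brass valve body under the lever has radius 16 mm
- air_tip (a point): point on the blue lever bar 80 mm from the turning axis (the bar ends at 90 mm; it is 14 mm wide, 10 mm thick, its underside 50 mm and its top 60 mm above the bench, with free space below down to the plate's top at 12 mm)
- air_peg: bare steel peg of the air station, 10 mm thick, round-ended, sloping 45 degrees upward and to the front of its plate. Origin on its axis at the front face of the upright that carries it, 150 mm above the bench; its own z axis runs along the peg towards its free end at z = 65 mm. The upright is an aluminium bar 26 mm wide and 16 mm thick that rises to 170 mm; seen from the valve axis the origin lies 140 mm to the plate's -y and 22 mm to its +x
- tag_rib (a point): the loose yellow tag, a rigid plate 120 x 54 x 5 mm (70 g) lying flat on the bench with a black grip rib standing on its upper face; this point is the rib's centre, 15 mm above the tag's underside. The rib is 45 mm long (along the tag's x), 12 mm wide (y) and 20 mm high, its top 25 mm above the underside. The tag's z points out of the ribbed face, x along the tag towards its hole
- tag_eye (a point): centre of the tag's round through hole, 29 mm across, half-way through the 5 mm plate: 58 mm to +x of the rib's centre and 12.5 mm below it in the tag's frame; the tag ends 20 mm beyond it
- beaker_mid (a point): glass beaker, 68 mm across, 80 mm high, at its centre; a bystander
- jar_mid (a point): amber glass jar with a lid, 48 mm across, 65 mm high, at its centre; a bystander
- lamp_mid (a point): hollow-cathode lamp lying on the bench, glass tube with a black base, 130 mm long, 36 mm thick; a bystander
Mind the look-alikes: they are no part of the job. Several things look just like the part that bears tag_rib: the one meant starts farthest to the robot's left.

How it is judged:
On the way, in this order (a step that is already met when the one before it is completed fails the run):
1. the red fuel lever is fully closed while the tag is not yet on its peg (value of joint fuel_lever below 0.12 rad and not (z of tag_eye in the frame of fuel_peg between -0.012 and 0.055 m and x of tag_eye in the frame of fuel_peg between -0.018 and 0.018 m and y of tag_eye in the frame of fuel_peg between -0.018 and 0.018 m)), for 0.2 s.
2. the peg of the red-lever station is through the tag's hole (value of joint fuel_lever below 0.12 rad and z of tag_eye in the frame of fuel_peg between -0.012 and 0.055 m and x of tag_eye in the frame of fuel_peg between -0.018 and 0.018 m and y of tag_eye in the frame of fuel_peg between -0.018 and 0.018 m), for 0.2 s.
At the end, for the whole second after the job is handed in: Red lever within 0.12 rad of closed; tag released and at rest on the red station's peg (hole centre -12 to 55 mm along it, within 18 mm of its axis each way), hole end up within 0.5 rad of plumb; blue lever tip within 20 mm and bystanders within 30 mm of their starts (all of step 2 and angle between tag_eye's own x axis and vertical below 0.5 rad and distance of air_tip from where it was at the start of the episode below 0.02 m and distance of each of beaker_mid, jar_mid, lamp_mid from where it was at the start of the episode below 0.03 m and linear speed of tag below 0.03 m/s); the robot touches nothing.
It fails at once if the blue air lever is moved (its tip by over 20 mm) (distance of air_tip from where it was at the start of the episode above 0.02 m).
It fails at once if the beaker, jar or lamp is moved by over 30 mm or knocked over (distance of any of beaker_mid, jar_mid, lamp_mid from where it was at the start of the episode above 0.03 m or angle between any of beaker_mid, jar_mid's own z axis and vertical above 0.4 rad).
It also fails if it takes over 69 s, if anything falls off the work surface, if the arm or the gripper's body presses on something with over 40 N, if the wrist force passes 120 N, or if a joint passes its speed limit or range.

ROBOT

A 6-joint arm with a two-finger parallel gripper is mounted at the origin on the work surface. World frame = base frame: x ahead of the robot, y to its left, z up, the work surface at z = 0. Lengths are in m, angles in rad, forces in N, time in s.
With the tool pointing down it reaches from about 0.275 to 0.85 m from the base axis. Payload 19 kg.
Tool frame: the origin (TCP) lies where the fingers leave the gripper's body, on its centre line; the fingertips stand 73 mm ahead of it and the grasp point (between the pads) lies 54 mm ahead of it; z points along the fingers, y is the line along which they close (so a half turn about z gives the same grasp; the last joint's range is limited). The gripper opens to 85 mm and grips with 20 to 120 N. Pads are 22 mm wide; open, the fingers measure 114 mm over their backs; the gripper's body (76 mm by 85 mm) begins 54 mm behind the grasp point. The pads swing forward as they close: fully open they stand 13 mm farther back than shut.
Start: joints at [1.198, 0.15, 1.437, -0, 1.554, -0.134], TCP at [0.136, 0.559, 0.304] pointing down, gripper open.
Joint ranges: [-2.8, 2.8], [-0.68, 2.1], [0.12, 2.68], [-1.39, 4.53], [0.16, 2.79], [-2.81, 2.81]. Speed limits (rad/s): [1.89, 1.89, 2.22, 3.01, 3.01, 3.01].

INTERFACE

Orientations are given as a rotation vector (axis times angle).
In Python, from workcell import manip, cams, nets gives the robot as it stands. The module is installed in compiled form; this text tells all that it offers.
- The arm moves only by the tool carry_out, never from a script. Its argument "increments" is text: rows parted by semicolons, each of 7 numbers parted by spaces: the shift along the world's x, y, z normalised to -1 to 1, where 1 is 0.15 m, then the turn, a rotation vector about the world's x, y, z normalised to -1 to 1, where 1 is 180 degrees, then the opening, from 0 (shut) to 1 (fully open). In form: dx dy dz wx wy wz claw; .... A call has 1 to 8 rows; each row shifts and turns the commanded pose from where the row before left it; what a row does not reach is not made up. A row lasts 1/8 s, in which the tool goes at most 62.5 mm and 10.7 degrees, less where a joint would pass 70% of its speed; a pose out of reach is approached as far as the arm can. A call with a number of a shift or a turn outside -1 to 1 is refused whole. A call with a gripper value outside its range is refused whole. The fingers move at their own pace and stop on an object; "grip_force" is the grip in N (left out, the last holds). Time passes only in rows, so rows that do not move let the fingers close. It gives the time, the measured TCP pose, the force, the opening and the grip force at its end, in the units of the state.
- manip.read_state(): the state, without advancing time (a new reading comes with each control period).
- cams.grab_frame(name): name is "side" or "top"; returns a dict with "image" (420x560x3 uint8, blue, green, red), "z_map" (420x560 float32, m along the optical axis (not along the pixel's ray), 0 where there is no reading), "intrinsics" (3x3 intrinsics, pixels), "rvec" (rotation vector, rad) and "tvec" (3), from world to camera coordinates, as OpenCV has them. Camera axes: x right, y down, z forward; pixel columns grow to the right and rows downward; lengths in m; the calibration is good to about 2 mm. A picture is of the moment at which its call begins.
- manip.close_job(): hands the job in; it is judged then, once.
Trained networks look in the newest picture that a camera, given by its name, has taken for a name from the list of things; names that differ only in an ending like _2 or _b are one class to them, and where a whole thing is asked for, a point or a joint stands for the part that bears it (a point fixed in the world has none). Each returns a list of dicts, best first, with "score" (0 to 1); they miss things now and then, are a little off and sometimes report something else, mostly with a low value. They report only what shows in the picture. A call takes as long as a camera call. They do not tell look-alikes from the thing itself.
- nets.search_frame(camera, name): "at" ([x, y, z] in m, in the coordinates of the camera as it stood for that picture, good to about 4 mm: the middle of the surface that is visible of it).
- nets.cut_out(camera, name): "mask" (420x560 bool, what is visible of it).
The state is a dict: "clock": time; "qpos": joint angles; "qvel": joint speeds; "tau": joint torques, N m; "ee_pos": TCP position; "orientation": TCP orientation; "contact_force": force on the tool from outside, world axes, zero at the start; "torque": the same for the moment, N m; "finger_gap": finger opening in m; "grasp_force": force on a finger pad.
Only numpy, scipy, OpenCV 4.12 (cv2) and the standard library are available. Lean on these libraries where they do the work, as an engineer would, in place of code of your own. Each camera call takes 0.05 s, during which the arm holds its last target. There are 200 camera calls.

## Working session

There is one attempt and no reset: what is moved stays moved. The work goes in short steps, Python scripts to look and compute and a tool call to move; the robot and the scene stay as the last step left them, time stands still between calls to the robot, and variables do not carry over. Pictures are saved under pics/ and viewed, at most 10 in all, crops included, and the job is handed in when it is done.

Besides the shell and the picture viewer there is one more tool, called after "Call:" as a command line: name --argument value ..., lists and objects as JSON in quotes. carry_out: Moves the arm, as the interface text tells. Its arguments: {"type":"object","properties":{"increments":{"type":"string"},"grip_force":{"type":"number"}},"required":["increments"]}

```bash
mkdir -p pics; cat > h.py <<'E'
import numpy as np, cv2
from workcell import manip, cams, nets
def toworld(f,p):
    R=cv2.Rodrigues(np.array(f["rvec"],float))[0]; return (np.atleast_2d(p)-np.array(f["tvec"]).ravel())@R
def cloud(f,m):
    v,u=np.nonzero(m&(f["z_map"]>0)); z=f["z_map"][v,u]; K=np.array(f["intrinsics"])
    return toworld(f,np.c_[(u-K[0,2])/K[0,0]*z,(v-K[1,2])/K[1,1]*z,z])
def px(f,p):
    return cv2.projectPoints(np.atleast_2d(p).astype(float),np.array(f["rvec"],float),np.array(f["tvec"],float),np.array(f["intrinsics"]),None)[0].reshape(-1,2)
E
python3 - <<'E'
from h import *
np.set_printoptions(precision=4,suppress=True)
print(manip.read_state())
for c in("top","side"):
    f=cams.grab_frame(c); cv2.imwrite(f"pics/{c}0.png",f["image"])
    for n in("fuel_lever","air_lever","fuel_peg","air_peg","tag_rib","beaker_mid","jar_mid","lamp_mid"):
        print(c,n,[(np.round(d["score"],2),toworld(f,d["at"])[0]) for d in nets.search_frame(c,n)])
E
```

```text
{'clock': 0.0, 'qpos': array([ 1.198 ,  0.1509,  1.438 ,  0.    ,  1.5538, -0.134 ]), 'qvel': array([-0.0003, -0.0008, -0.0001,  0.0008,  0.0005,  0.0004]), 'tau': array([  0.0011, -71.3087, -57.0838,  -0.    ,   0.0096,   0.0001]), 'ee_pos': array([0.136 , 0.5585, 0.3033]), 'orientation': array([-0.3742, -3.1189,  0.0018]), 'contact_force': array([ 0.1468, -0.3106,  0.1466]), 'torque': array([-0.0204, -0.0033, -0.0114]), 'grasp_force': 0.0, 'finger_gap': 0.0854749835067089}
top fuel_lever [(np.float64(0.75), array([0.5655, 0.2315, 0.0592]))]
top air_lever [(np.float64(0.82), array([ 0.5954, -0.1154,  0.0618])), (np.float64(0.64), array([0.564 , 0.231 , 0.0601]))]
top fuel_peg [(np.float64(0.55), array([0.6196, 0.0848, 0.17  ]))]
top air_peg [(np.float64(0.44), array([ 0.6073, -0.2594,  0.174 ]))]
top tag_rib [(np.float64(0.98), array([ 0.2142, -0.3322,  0.0039])), (np.float64(0.76), array([ 0.4548,  0.0336, -0.0026])), (np.float64(0.71), array([ 0.5494, -0.4206,  0.0031])), (np.float64(0.55), array([ 0.3886, -0.1157,  0.0023]))]
top beaker_mid [(np.float64(0.9), array([0.4391, 0.365
[... 340 characters left out ...]
07])), (np.float64(0.72), array([0.6305, 0.1727, 0.0141])), (np.float64(0.47), array([0.4568, 0.0283, 0.0036]))]
side fuel_peg []
side air_peg [(np.float64(0.53), array([ 0.6332, -0.2083,  0.0082])), (np.float64(0.52), array([ 0.4554,  0.026 , -0.0001]))]
side tag_rib [(np.float64(0.93), array([ 0.3882, -0.124 ,  0.0006])), (np.float64(0.85), array([0.4573, 0.0266, 0.0066])), (np.float64(0.79), array([ 0.2192, -0.3466,  0.0025])), (np.float64(0.61), array([ 0.5543, -0.428 ,  0.0033]))]
side beaker_mid [(np.float64(0.96), array([0.4367, 0.331 , 0.0557]))]
side jar_mid [(np.float64(0.95), array([ 0.7543, -0.0297,  0.0417]))]
side lamp_mid [(np.float64(0.7), array([ 0.4024, -0.3391,  0.0276]))]
```

View pics/top0.png

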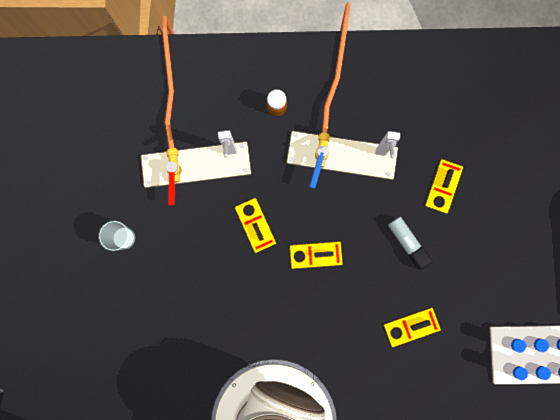

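View pics/side0.png

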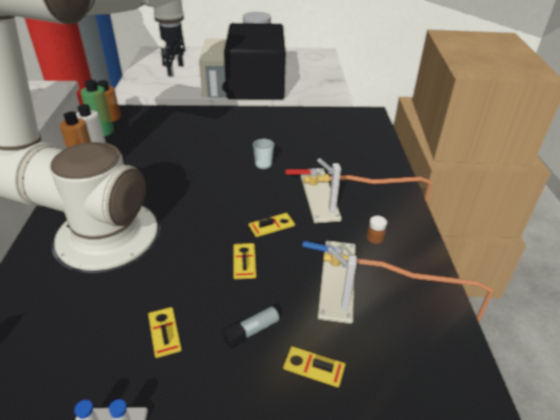

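The top view shows the red lever at px (171,185) pointing to the front, with its peg at (226,140). The leftmost tag is at px (255,225), with its hole at (249,210) towards +x. Next I'll measure exact poses by segmenting the point cloud.

```bash
cat > meas.py <<'E'
from h import *
np.set_printoptions(precision=4,suppress=True)
def rect(P,n):
    r=cv2.minAreaRect((P[:,:2]*1000).astype(np.float32)); b=cv2.boxPoints(r)
    e=b[1]-b[0],b[2]-b[1]; l=e[0] if np.hypot(*e[0])>np.hypot(*e[1]) else e[1]
    print(n,len(P),"c",np.array(r[0]),"size",np.array(r[1]),"long dir deg",np.degrees(np.arctan2(l[1],l[0]))%180,"z",np.median(P[:,2])*1000)
def near(f,m,c,r,z0,z1):
    P=cloud(f,m); return P[(np.hypot(*(P[:,:2]-c).T)<r)&(P[:,2]>z0)&(P[:,2]<z1)]
for c in("top","side"):
    f=cams.grab_frame(c); im=f["image"]; h=cv2.cvtColor(im,cv2.COLOR_BGR2HSV); H,S,V=[h[...,i].astype(int) for i in range(3)]
    red=((H<6)|(H>174))&(S>150)&(V>90); yel=(H>20)&(H<35)&(S>150)&(V>100)
    beige=(S<90)&(V>120)
    rect(near(f,red,(.565,.23),.12,.04,.075),c+" redlever")
    rect(near(f,yel|(red),(.455,.033),.09,-.01,.02),c+" tag")
    blk=V<60
    rect(near(f,blk,(.455,.033),.05,.018,.035),c+" rib")
    rect(near(f,beige,(.63,.16),.18,.003,.022),c+" plate")
    up=near(f,(S<90)&(V>60),(.625,.08),.08,.16,.176); rect(up,c+" uptop")
    pg=near(f,(S<90)&(V>60),(.625,.08),.08,.18,.21); rect(pg,c+" pegtip")
    al=near(f,np.ones_like(yel),(.625,.08),.08,.1,.25); print(al.min(0),al.max(0))
E
python3 meas.py
```

```text
top redlever 199 c [545.1688 229.5122] size [15.2865 78.1503] long dir deg 179.43861 z 59.00071804373746
top tag 957 c [459.7531  22.2856] size [141.5933  85.0678] long dir deg 23.600296 z 3.919036050566516
top rib 2 c [442.7505  30.2966] size [15.4098  0.    ] long dir deg 17.995895 z 22.884504772306162
top plate 2972 c [628.3591 182.6094] size [116.7358 260.517 ] long dir deg 96.8254 z 11.138833020654152
top uptop 130 c [630.7746  92.5334] size [37.2494 25.5053] long dir deg 5.466631 z 168.31890228728656
top pegtip 37 c [597.4813  88.061 ] size [22.5971  6.83  ] long dir deg 2.6996877 z 192.49104407011043
[0.5862 0.0796 0.1   ] [0.6493 0.1066 0.1985]
side redlever 98 c [545.6534 225.2426] size [19.9879 75.7787] long dir deg 177.35545 z 57.12186163377137
side tag 454 c [452.2055  31.9713] size [161.9813  86.7207] long dir deg 34.79249 z 2.504718854227015
side rib 34 c [447.2444  23.5935] size [35.5575 14.2158] long dir deg 35.58597 z 22.834813822697516
side plate 975 c [630.488  178.7379] size [117.0449 265.9417] long dir deg 96.18805 z 10.392019638425138
side uptop 73 c [631.1918  84.4916] size [45.3307 26.4414] long dir deg 26.28471 z 167.50009381477375
side pegtip 24 c [597.2406  83.5884] size [19.7915  9.156 ] long dir deg 2.4556634 z 189.46579381911437
[0.5873 0.0734 0.1013] [0.6516 0.1037 0.1965]
```

```bash
cat > meas2.py <<'E'
from h import *
from scipy.optimize import least_squares
np.set_printoptions(precision=4,suppress=True)
def comp(m,uv):
    m=cv2.morphologyEx(m.astype(np.uint8),cv2.MORPH_CLOSE,np.ones((5,5)))
    n,l,s,c=cv2.connectedComponentsWithStats(m); k=1+np.argmin(np.hypot(*(c[1:]-uv).T)+1e3*(s[1:,4]<80)); return l==k
def fitrect(f,mask,z,L,W,x0):
    # fit rectangle outline (world plane z) to the mask by ray-plane intersect
    v,u=np.nonzero(mask); K=np.array(f["intrinsics"]); d=np.c_[(u-K[0,2])/K[0,0],(v-K[1,2])/K[1,1],np.ones(len(u))]
    R=cv2.Rodrigues(np.array(f["rvec"],float))[0]; o=-R.T@np.array(f["tvec"]).ravel(); d=d@R
    P=(o+d*((z-o[2])/d[:,2])[:,None])[:,:2]
    r=cv2.minAreaRect((P*1000).astype(np.float32)); b=cv2.boxPoints(r); e=b[1]-b[0],b[2]-b[1]
    l=e[0] if np.hypot(*e[0])>np.hypot(*e[1]) else e[1]
    return np.array(r[0]),np.array(r[1]),np.degrees(np.arctan2(l[1],l[0]))%180,len(u)
if __name__=="__main__":
  for c in("top","side"):
    f=cams.grab_frame(c); h=cv2.cvtColor(f["image"],cv2.COLOR_BGR2HSV); H,S,V=[h[...,i].astype(int) for i in range(3)]
    red=((H<6)|(H>174))&(S>150)&(V>90); yel=(H>20)&(H<35)&(S>150)&(V>100)
    m=comp(yel|red,px(f,[.455,.033,0])[0]); print(c,"tag",fitrect(f,m,.005,0,0,0))
    hole=cv2.morphologyEx(m.astype(np.uint8),cv2.MORPH_CLOSE,np.ones((25,25))).astype(bool)&(V<60)
    n,l,s,cc=cv2.connectedComponentsWithStats(hole.astype(np.uint8)); 
    for k in range(1,n):
        if s[k,4]>15: print("  dark",s[k],cc[k],fitrect(f,l==k,.005,0,0,0))
    m=comp((S<90)&(V>120),px(f,[.63,.18,.012])[0]); print(c,"plate",fitrect(f,m,.012,0,0,0))
    m=comp(red,px(f,[.55,.23,.06])[0]); print(c,"lever",fitrect(f,m,.06,0,0,0))
E
python3 meas2.py
```

```text
top tag (array([461.5918,  38.082 ]), array([122.886 ,  56.9134]), np.float32(23.278172), 1127)
  dark [244 205  10  10  75] [248.3333 209.8267] (array([498.2754,  53.9341]), array([20.6052, 22.1489]), np.float32(134.04785), 75)
top plate (array([627.653 , 182.2378]), array([115.6266, 261.2403]), np.float32(96.26576), 3531)
top lever (array([544.5563, 229.1208]), array([77.6147, 13.9544]), np.float32(0.22075546), 214)
side tag (array([464.0945,  32.196 ]), array([126.6866,  65.2462]), np.float32(23.245747), 551)
  dark [260 221  13   5  46] [265.1304 222.6739] (array([448.2529,  36.9459]), array([34.8939, 17.5768]), np.float32(0.049636904), 46)
side plate (array([618.8139, 197.9442]), array([334.4068, 127.9967]), np.float32(82.87421), 1627)
side lever (array([545.3016, 219.5612]), array([76.1184, 27.439 ]), np.float32(0.4029177), 132)
```

Call:
carry_out --increments "0.29 -0.28 0 0 0 0 0;0.29 -0.28 0 0 0 0 0;0.29 -0.28 0 0 0 0 0;0.29 -0.28 0 0 0 0 0;0.29 -0.28 0 0 0 0 0;0.29 -0.28 0 0 0 0 0;0.29 -0.28 0 0 0 0 0;0.29 -0.28 0 0 0 0 0"

```text
clock: 2.1
ee_pos: [0.4852, 0.221, 0.3041]
orientation: [0.374, 3.119, 0.0]
contact_force: [0.9, 0.9, 0.1]
finger_gap: -0.0002
grasp_force: 0.0
```

Call:
carry_out --increments "0.13 -0.11 -0.2 0 0 0 0;0.14 -0.11 -0.2 0 0 0 0;0 0 -0.3 0 0 0 0;0 0 -0.3 0 0 0 0;0 0 -0.3 0 0 0 0;0 0 0 0 0 0 0"

```text
clock: 2.85
ee_pos: [0.5231, 0.1893, 0.1064]
orientation: [-0.374, -3.114, 0.003]
contact_force: [0.2, -0.6, 0.5]
finger_gap: -0.0002
grasp_force: 0.0
```

Call:
carry_out --increments "0.03 0.13 0 0 0 0 0;0 0.12 0 0 0 0 0;0 0.12 0 0 0 0 0;0.03 0.11 0 0 0 0 0;0.08 0.1 0 0 0 0 0;0.08 0.07 0 0 0 0 0;0.08 0.05 0 0 0 0 0;0 0 0 0 0 0 0"

```text
clock: 3.85
ee_pos: [0.57, 0.2954, 0.1086]
orientation: [-0.374, -3.119, -0.0]
contact_force: [0.1, -0.0, -0.6]
finger_gap: -0.0002
grasp_force: 0.0
```

Call:
carry_out --increments "0.03 0 0 0 0 0 0;0 0 0 0 0 0 0"

```text
clock: 4.1
ee_pos: [0.5722, 0.295, 0.1084]
orientation: [-0.373, -3.115, 0.001]
contact_force: [-16.5, 4.2, 3.5]
finger_gap: 0.0
grasp_force: 8.2
```

```bash
python3 - <<'E'
from h import *
f=cams.grab_frame("top"); cv2.imwrite("pics/top1.png",cv2.resize(f["image"][80:260,90:340],None,fx=3,fy=3))
E
```

```text
(no output)
```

View pics/top1.png

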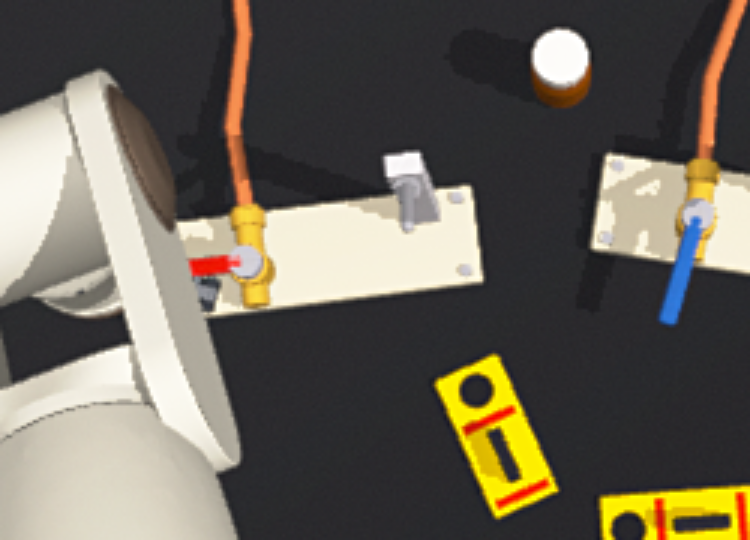

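The lever is against its stop (−16 N) and lies along the plate. Next I'll retreat and go above the leftmost tag, turning the tool +37° about z.

Call:
carry_out --increments "-0.25 0 0 0 0 0 0;-0.05 0 0.4 0 0 0 0;-0.1 -0.3 0.2 0 0 0 0.5;-0.09 -0.29 0 0 0 0.051 0.5;-0.09 -0.29 0 0 0 0.051 0.5;-0.09 -0.29 0 0 0 0.051 0.5;-0.09 -0.29 0 0 0 0.051 0.5;-0.09 -0.29 0 0 0 0 0.5"

```text
clock: 5.15
ee_pos: [0.4457, 0.0308, 0.1991]
orientation: [-0.631, 3.077, -0.001]
contact_force: [0.1, -1.2, 0.2]
finger_gap: 0.0427
grasp_force: 0.0
```

```bash
python3 - <<'E'
from h import *
from meas2 import comp,fitrect
np.set_printoptions(precision=4,suppress=True)
s=manip.read_state(); R=cv2.Rodrigues(np.array(s["orientation"]))[0]; print(s["ee_pos"],s["qpos"],"y heading",np.degrees(np.arctan2(R[1,1],R[0,1])),"z",R[:,2])
f=cams.grab_frame("top"); h=cv2.cvtColor(f["image"],cv2.COLOR_BGR2HSV); H,S,V=[h[...,i].astype(int) for i in range(3)]
red=((H<6)|(H>174))&(S>150)&(V>90)
m=comp(red,px(f,[.59,.28,.06])[0]); print("lever",fitrect(f,m,.06,0,0,0))
m=comp((S<90)&(V>120),px(f,[.63,.18,.012])[0]); v,u=np.nonzero(m)
# front edge of plate: lowest rows per column
K=np.array(f["intrinsics"]);cols=np.arange(u.min()+6,u.max()-5); rows=np.array([v[u==c].max() for c in cols])
p=np.polyfit(cols,rows,1); k=np.abs(np.polyval(p,cols)-rows)<1.5; p=np.polyfit(cols[k],rows[k],1)
cc=np.array([cols[k][0],cols[k][-1]]); 
Rc=cv2.Rodrigues(np.array(f["rvec"],float))[0]; o=-Rc.T@np.array(f["tvec"]).ravel()
d=np.c_[(cc-K[0,2])/K[0,0],(np.polyval(p,cc)-K[1,2])/K[1,1],np.ones(2)]@Rc; P=o+d*((.012-o[2])/d[:,2])[:,None]; e=P[0]-P[1]
print("front edge",P,"yaw",np.degrees(np.arctan2(e[1],e[0]))-90)
E
```

```text
[0.4457 0.0308 0.1991] [-0.1038 -0.0586  1.8718 -0.0001  1.3273 -2.0792] y heading 113.18557761492701 z [ 0.001  -0.0002 -1.    ]
lever (array([590.2993, 276.0167]), array([14.399 , 84.5578]), np.float32(95.36805), 201)
front edge [[ 0.7475 -0.0097  0.012 ]
 [ 0.7448 -0.0267  0.012 ]] yaw -8.806737447866425
```

Call:
carry_out --increments "0 0 -0.3 0 0 0 0.5;0 0 -0.3 0 0 0 0.5;0 0 -0.19 0 0 0 0.5;0 0 0 0 0 0 0.5;0 0 0 0 0 0 0;0 0 0 0 0 0 0;0 0 0 0 0 0 0;0 0 0 0 0 0 0" --grip_force 60

```text
clock: 6.2
ee_pos: [0.4473, 0.0321, 0.082]
orientation: [-0.627, 3.076, -0.001]
contact_force: [-1.3, -0.5, 9.5]
finger_gap: 0.0105
grasp_force: 59.8
```

Call:
carry_out --increments "0 0 0.15 0 0 0 0;0 0 0.3 0 0 0 0;0 0 0.35 0 0 -0.024 0;0 0 0.35 0 0 -0.024 0;0 0 0.2 0 0 -0.024 0;0 0 0 0 0 -0.024 0;0 0 0 0 0 0 0"

```text
clock: 7.08
ee_pos: [0.4464, 0.0322, 0.2839]
orientation: [-0.158, 3.136, -0.001]
contact_force: [-0.8, 0.4, -1.2]
finger_gap: 0.0105
grasp_force: 58.6
```

```bash
python3 - <<'E'
from h import *
np.set_printoptions(precision=4,suppress=True)
s=manip.read_state(); R=cv2.Rodrigues(np.array(s["orientation"]))[0]; p=s["ee_pos"]; print(p,s["qpos"],"y heading",np.degrees(np.arctan2(R[1,1],R[0,1])),s["contact_force"],s["finger_gap"])
nom=p+R@np.array([-.058,0,.0795]); rib=p+R@np.array([0,0,.067]); print("nominal eye",nom)
for c in("top","side"):
    f=cams.grab_frame(c); im=f["image"].copy(); h=cv2.cvtColor(im,cv2.COLOR_BGR2HSV); yel=(h[...,0]>18)&(h[...,0]<38)&(h[...,1]>130)&(h[...,2]>70)
    P=cloud(f,yel); P=P[(P[:,2]>.12)&(P[:,2]<.3)]; 
    if len(P): 
        T=(P-p)@R; print(c,len(P),"tool-frame min/max",T.min(0),T.max(0),np.median(T,0))
    q=px(f,nom)[0]; cv2.circle(im,tuple(int(a) for a in q),3,(255,0,255),1)
    x,y=int(q[0]),int(q[1]); cv2.imwrite(f"pics/{c}2.png",cv2.resize(im[max(0,y-60):y+60,max(0,x-80):x+80],None,fx=4,fy=4))
E
```

```text
[0.4464 0.0322 0.2839] [-0.1004 -0.1125  1.7454 -0.0001  1.5069 -1.7721] y heading 95.78117465954654 [-0.8366  0.3534 -1.2136] 0.010523837633925287
nominal eye [0.5043 0.038  0.2045]
top 76 tool-frame min/max [ 0.0356 -0.0262  0.0715] [0.0447 0.0266 0.0833] [0.0419 0.0022 0.0777]
side 399 tool-frame min/max [-0.0761 -0.0329  0.0611] [0.0442 0.0259 0.0855] [-0.0206 -0.0149  0.0795]
```

View pics/side2.png

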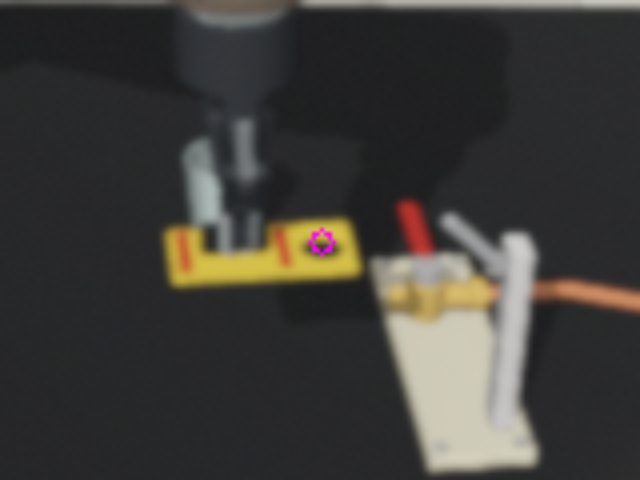

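The tag is held rigidly and level, with the eye where I expected it. Next I'll tilt the tool 45° so the hole axis lines up with the peg, then move in front of the peg tip.

Call:
carry_out --increments "0 0.05 0 0.005 -0.05 0 0;0 0.05 0 0.005 -0.05 0 0;0 0.06 0 0.005 -0.05 0 0;0 0.06 0 0.005 -0.05 0 0;0 0.06 0 0.005 -0.05 0 0;0 0 -0.11 0 0 0 0;0.07 0 -0.11 0 0 0 0;0.08 0 -0.11 0 0 0 0"

```text
clock: 8.18
ee_pos: [0.469, 0.0742, 0.2329]
orientation: [-0.12, 2.35, 0.047]
contact_force: [0.8, -0.8, -0.7]
finger_gap: 0.0104
grasp_force: 58.7
```

```bash
cat > chk.py <<'E'
from h import *
import sys
np.set_printoptions(precision=4,suppress=True)
s=manip.read_state(); R=cv2.Rodrigues(np.array(s["orientation"]))[0]; p=s["ee_pos"]; print(p,s["qpos"],"z",R[:,2],s["contact_force"],s["finger_gap"])
O=np.array([.632,.091,.15]);y=np.radians(6);d=np.array([-np.cos(y),-np.sin(y),1])/2**.5
eye=p+R@np.array([-.057,0,.0795]); r=eye-O; print("eye",eye,"along",r@d,"perp",r-(r@d)*d)
for c in("top","side"):
    f=cams.grab_frame(c); im=f["image"].copy(); h=cv2.cvtColor(im,cv2.COLOR_BGR2HSV); yel=(h[...,0]>18)&(h[...,0]<38)&(h[...,1]>130)&(h[...,2]>70)
    P=cloud(f,yel); T=(P-p)@R; T=T[(abs(T[:,2]-.078)<.012)&(abs(T[:,1])<.04)&(abs(T[:,0]+.017)<.075)]
    if len(T)>5: print(c,len(T),"tag in tool",T.min(0),T.max(0),np.median(T,0))
    ii=px(f,np.array([eye,O,O+.065*d]))
    im=cv2.resize(im,None,fx=4,fy=4)
    for a,col in zip(ii,[(255,0,255),(0,255,0),(0,255,0)]): cv2.circle(im,tuple(int(4*b+2) for b in a),4,col,1)
    x,y_=(4*ii[0]).astype(int); y0=max(0,y_-220);x0=max(0,x-250)
    cv2.imwrite(f"pics/{c}{sys.argv[1]}.png",im[y0:y0+440,x0:x0+500])
a,b=[cv2.imread(f"pics/{c}{sys.argv[1]}.png") for c in("top","side")]
cv2.imwrite(f"pics/both{sys.argv[1]}.png",cv2.resize(np.hstack([a[:440,:390],b[:440,50:440]]),(780,440)))
E
python3 chk.py 3
```

```text
[0.469  0.0742 0.2329] [-0.0697 -0.3799  2.208   0.2334  0.5434 -1.894 ] z [ 0.7064  0.0706 -0.7043] [ 0.8347 -0.8279 -0.6659] 0.010397920372219876
eye [0.5651 0.084  0.2173] along 0.09518904635953025 perp [0. 0. 0.]
top 674 tag in tool [-0.0784 -0.0266  0.0677] [0.0451 0.0277 0.084 ] [-0.0366 -0.0022  0.077 ]
side 337 tag in tool [-0.0745 -0.0342  0.0686] [0.0479 0.0281 0.0858] [-0.0239 -0.0154  0.08  ]
```

View pics/both3.png

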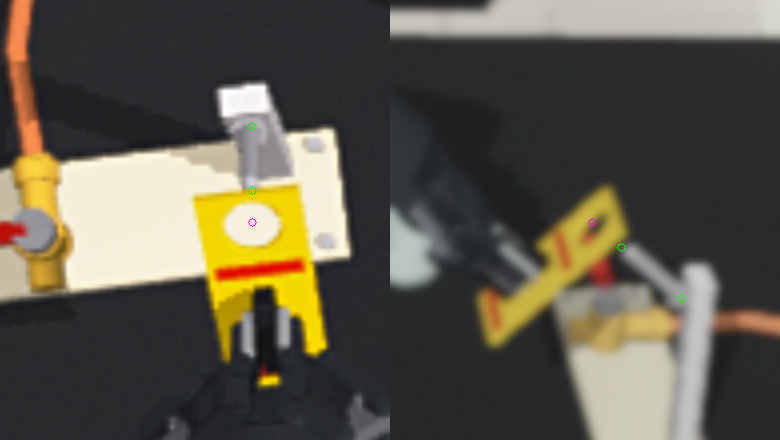

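The top view shows the hole at (252,222) in line with the peg tip at (251,188), and the side view agrees to within 2–3 mm. I'll thread it along the peg axis.

Call:
carry_out --increments "0.08 0.008 -0.08 0 0 0 0;0.08 0.008 -0.08 0 0 0 0;0.08 0.008 -0.08 0 0 0 0;0.075 0.008 -0.075 0 0 0 0;0 0 0 0 0 0 0;0 0 0 0 0 0 0"

```text
clock: 9.02
ee_pos: [0.516, 0.079, 0.1868]
orientation: [-0.119, 2.349, 0.048]
contact_force: [0.5, -0.7, -0.6]
finger_gap: 0.0109
grasp_force: 58.7
```

```bash
python3 chk.py 4
```

```text
[0.516  0.079  0.1868] [-0.0458 -0.1935  2.1808  0.2788  0.3834 -1.9344] z [ 0.7066  0.0707 -0.7041] [ 0.465  -0.7174 -0.6286] 0.010890282629009517
eye [0.6121 0.0887 0.1713] along 0.029240502987821524 perp [ 0.0006 -0.0002  0.0006]
top 608 tag in tool [-0.0778 -0.0266  0.0663] [0.0446 0.0275 0.0845] [-0.0367 -0.0035  0.0771]
side 303 tag in tool [-0.0762 -0.0333  0.0667] [0.0456 0.0245 0.0844] [-0.0221 -0.0162  0.0778]
```

View pics/both4.png

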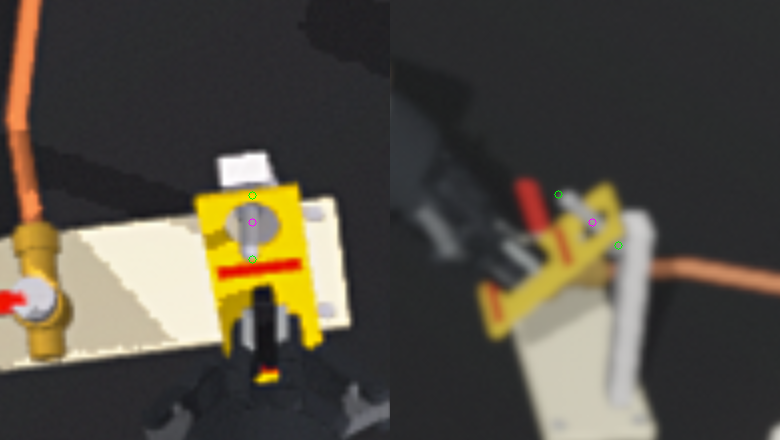

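The peg is through the hole with no contact force. I'll ease the tag down a little, release it, and back away along the tool axis.

Call:
carry_out --increments "-0.025 0 -0.025 0 0 0 0;0 0 0 0 0 0 0;0 0 0 0 0 0 0.5;0 0 0 0 0 0 0.5;0 0 0 0 0 0 0.5;-0.12 -0.01 0.12 0 0 0 0.5;-0.25 -0.025 0.25 0 0 0 0.5;-0.25 -0.025 0.25 0 0 0 0.5"

```text
clock: 10.12
ee_pos: [0.4183, 0.07, 0.276]
orientation: [-0.118, 2.351, 0.048]
contact_force: [0.8, -0.1, 1.0]
finger_gap: 0.0426
grasp_force: 0.0
```

Call:
carry_out --increments "-0.2 0 0.1 0 0 0 0.5;0 0 0 0 0 0 0.5;0 0 0 0 0 0 0.5;0 0 0 0 0 0 0.5;0 0 0 0 0 0 0.5;0 0 0 0 0 0 0.5;0 0 0 0 0 0 0.5;0 0 0 0 0 0 0.5"

```text
clock: 11.12
ee_pos: [0.3895, 0.07, 0.2903]
orientation: [-0.118, 2.35, 0.048]
contact_force: [-0.7, -0.6, -0.3]
finger_gap: 0.0428
grasp_force: 0.0
```

```bash
python3 - <<'E'
from h import *
np.set_printoptions(precision=4,suppress=True)
O=np.array([.632,.091,.15]); ims=[]
for c in("top","side"):
    f=cams.grab_frame(c); h=cv2.cvtColor(f["image"],cv2.COLOR_BGR2HSV); yel=(h[...,0]>18)&(h[...,0]<38)&(h[...,1]>130)&(h[...,2]>70)
    P=cloud(f,yel); P=P[(np.hypot(*(P-O)[:,:2].T)<.09)&(P[:,2]>.03)]; print(c,len(P),P.min(0),P.max(0))
    w,v=np.linalg.eigh(np.cov(P.T)); print(v[:,2])
    x,y=px(f,[.6,.12,.1])[0].astype(int); ims.append(cv2.resize(f["image"][y-70:y+80,x-65:x+65],None,fx=3,fy=3))
    for n in("beaker_mid","jar_mid","lamp_mid","air_lever"): print(n,[toworld(f,d["at"])[0] for d in nets.search_frame(c,n)[:1]])
cv2.imwrite("pics/end.png",np.hstack(ims))
E
```

```text
top 223 [0.6253 0.0645 0.0542] [0.6494 0.1177 0.1695]
[0.0103 0.0742 0.9972]
beaker_mid [array([0.4406, 0.3659, 0.0401])]
jar_mid [array([ 0.7468, -0.0201,  0.0629])]
lamp_mid [array([ 0.4073, -0.3282,  0.0363])]
air_lever [array([ 0.596 , -0.1148,  0.0597])]
side 130 [0.6264 0.0586 0.0545] [0.6366 0.1156 0.1676]
[-0.0123  0.1927  0.9812]
beaker_mid [array([0.4473, 0.3255, 0.045 ])]
jar_mid [array([ 0.7557, -0.028 ,  0.0435])]
lamp_mid [array([ 0.4047, -0.3397,  0.0276])]
air_lever [array([ 0.5897, -0.1173,  0.0555])]
```

View pics/end.png

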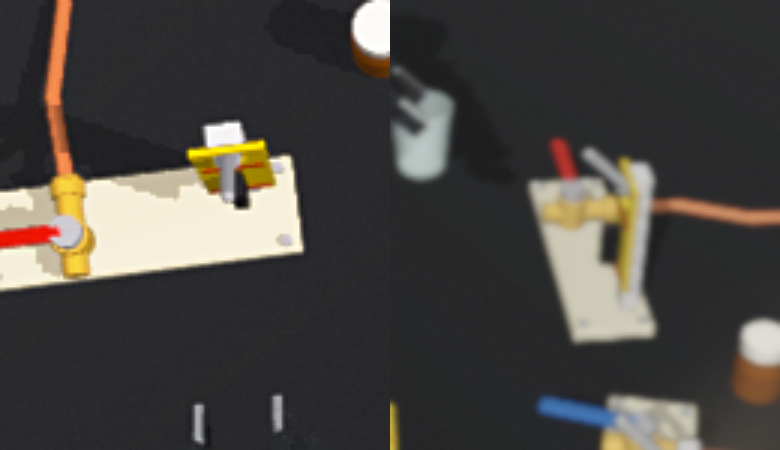

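The tag hangs plumb on the red station's peg, with its hole at z ≈ 0.149. The lever is closed and the bystanders haven't moved.

```bash
python3 -c "
from workcell import manip
print(manip.close_job())"
```

```text
the job is handed in; nothing more can be done
None
```

I handed the job in at about 11 s with the red fuel lever closed against its stop and the yellow tag hanging plumb on that station's peg; the blue valve, beaker, jar and lamp show no movement in the camera checks, and no verdict came back.

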